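# Park the sample tube upright on the bench rotator

### The arm

A 6-joint arm with a two-finger parallel gripper is mounted at the origin on the work surface. World frame = base frame: x ahead of the robot, y to its left, z up, the work surface at z = 0. Lengths are in m, angles in rad, forces in N, time in s.
With the tool pointing down it reaches from about 0.35 to 0.85 m from the base axis. Payload 8.1 kg.
Tool frame: the origin (TCP) lies midway between the tips of the shut fingers; the grasp point (between the pads) lies 19 mm behind it; z points along the fingers, y is the line along which they close (so a half turn about z gives the same grasp; the last joint's range is limited). The gripper opens to 93 mm and grips with 3 to 60 N. Pads are 15 mm wide; open, the fingers measure 128 mm over their backs; the gripper's body (75 mm by 188 mm) begins 65 mm behind the grasp point.
Start: joints at [1.211, 0.13, 1.488, -0, 1.523, -0.085], TCP at [0.163, 0.577, 0.219] pointing down, gripper open.
Joint ranges: [-2.96, 2.96], [-0.89, 2.26], [0.02, 2.5], [-1.34, 4.48], [0, 2.73], [-2.66, 2.66]. Speed limits (rad/s): [2.39, 2.39, 2.79, 3.14, 3.14, 3.14].

### API

Orientations are given as a rotation vector (axis times angle).
In Python, from plant import read_state, read_camera, camera_model, close_job gives the robot as it stands. The module is installed in compiled form; this text tells all that it offers.
- The arm moves only by the tool carry_out, never from a script. Its argument "moves" is a list of rows, each an object of numbers: "jaw": the finger opening in m, from 0 to 0.093; "dx", "dy", "dz": the shift along the tool's x, y, z in m; "yaw": the turn about the tool's z in rad. In form: [{"jaw": .., "dx": .., "dy": .., "dz": .., "yaw": ..}, ...]. A call has 1 to 8 rows; each row shifts and turns the commanded pose from where the row before left it, along the tool's axes as they then stand; what a row does not reach is not made up. A row lasts 1/8 s, in which the tool goes at most 62.5 mm and 10.7 degrees, less where a joint would pass 70% of its speed; a pose out of reach is approached as far as the arm can. A call is refused whole if a number of a shift passes 0.0625 or a number of a turn 0.188, either way. A call with a gripper value outside its range is refused whole. The fingers move at their own pace and stop on an object; "grip_force" is the grip in N (left out, the last holds). Time passes only in rows, so rows that do not move let the fingers close. It gives the time, the measured TCP pose, the force, the opening and the grip force at its end, in the units of the state.
- read_state(): the state, without advancing time (a new reading comes with each control period).
- read_camera(name): name is "side" or "top" or "wrist"; returns the picture (420x560x3 uint8, red, green, blue); there is no depth.
- camera_model(name): a dict with "camera_matrix" (3x3 intrinsics, pixels), "view" (4x4, takes a point from world to camera coordinates). Camera axes: x right, y up, looking along -z (the intrinsics and any distortion apply to the point x, -y, -z); pixel columns grow to the right and rows downward; lengths in m; the calibration is good to about 2 mm. The wrist camera is an equidistant fisheye: a pixel r from the principal point sees the ray r / f radians off the axis. A picture is of the moment at which its call begins: read the wrist's pose just before it. camera_model takes no time and is no camera call; for the wrist camera it gives the pose at the moment of the call.
- close_job(): hands the job in; it is judged then, once.
The state is a dict: "t": time; "q": joint angles; "dq": joint speeds; "joint_torque": joint torques, N m; "tool_pos": TCP position; "orientation": TCP orientation; "force": force on the tool from outside, world axes, zero at the start; "wrist_torque": the same for the moment, N m; "opening": finger opening in m; "gripper_force": force on a finger pad.
Only numpy, scipy, OpenCV 4.12 (cv2) and the standard library are available. Lean on these libraries where they do the work, as an engineer would, in place of code of your own. Each camera call takes 0.05 s, during which the arm holds its last target. There are 200 camera calls.

### The job

The sample tube clipped to the tube rotator has finished mixing: with your fingertips push the spokes of the rotator's wheel round, one after another and without flinging it into a spin, until the tube is at the top of the wheel and stands straight up, cap uppermost, then leave it standing there. Do not touch the tube itself, and leave the rotator and the other things on the bench where they stand.

Things in the scene. Friction and masses are not known exactly. Their poses are not given: they have to be found in the camera images.
- rotator: Bench tube rotator, loose on rubber feet, about 3.4 kg. White base 190 (x) x 170 (y) x 70 mm high; on its front a motor head 105 x 110 mm, up to 215 mm above the bench. Origin: centre of the underside, on the bench; z up. Its front, with the wheel, looks along its own -x, which points roughly away from the robot across the bench.
- hub (a point): Centre of the wheel, on the axle in the middle plane of the spokes: 130 mm in front (-x) of the rotator's origin, 165 mm above the bench. The axle is level, along the rotator's x; the wheel stands upright in the rotator's y-z plane, 31 mm clear of the motor head. Hub disc of 36 mm radius, with a black nut on its front.
- spoke (a point): Outer end of the spoke opposite the tube, 128 mm from the axle. The rimless wheel has six straight grey spokes 60 degrees apart, bars 22 mm wide (in the wheel's plane) and 8 mm thick (along the axle). On the front (-x) face of each, 68 and 104 mm from the axle, black spring clips stand out 15 mm, 21 mm wide, so not past the spoke's edges; empty but for the one tube.
- carousel (a joint): Angle of the wheel (rad), growing clockwise seen from the rotator's front (from its -x side, looking along its +x). 0: the tube points straight down; +pi or -pi: it stands straight up, cap uppermost. Turns endlessly both ways against a slipping clutch of 0.14 N m (about 1.5 N at 100 mm from the axle) and stays where it is left.
- tube: Capped sample tube, 16 mm diameter, 106 mm long with its grey cap (19 mm diameter, 22 mm long), fixed in the clips of one spoke, lying along it, its axis 14.5 mm in front of the spoke's middle plane. Origin: its round bottom, 42 mm from the axle; z points outwards along it to the cap. Not to be touched.
- cap (a point): Centre of the outer end of the tube's cap, 148 mm from the axle.
- rack: Bystander: loose white tube rack 100 x 190 mm, 65 mm high, with capped tubes rising to 108 mm. Origin: centre of the underside.
- glove_box: Bystander: loose blue carton of gloves, 240 (x) x 125 (y) x 75 mm high. Origin: centre of the underside.
- dropper: Bystander: loose small white dropper bottle, 26 mm diameter, 74 mm high, standing. Origin: centre of the underside.
- cassette: Bystander: loose flat white test cassette 70 x 21 x 5 mm. Origin: centre of the underside.

How it is judged:
At the end, for the whole second after the job is handed in: The tube stands upright at the top of the wheel, cap uppermost, within 5 degrees of vertical, and the wheel is at rest; the rotator stands level within 15 mm of where it was, and so do the rack, glove box, dropper bottle and cassette (angle between tube's own z axis and vertical below 0.087 rad and velocity of joint carousel between -0.05 and 0.05 rad/s and distance of each of rotator, rack, glove_box, dropper, cassette from where it was at the start of the episode below 0.015 m and angle between rotator's own z axis and vertical below 0.05 rad); the robot touches nothing.
It fails at once if the robot touches the sample tube (over 1 N) (contact force between tube and the fingers above 1 N or contact force between tube and the arm above 1 N).
It fails at once if the wheel is flung into a spin (over 6 rad/s) (velocity of joint carousel above 6 rad/s or velocity of joint carousel below -6 rad/s).
It fails at once if the rotator is lifted, tipped or shifted by more than 15 mm (distance of rotator from where it was at the start of the episode above 0.015 m or angle between rotator's own z axis and vertical above 0.1 rad).
It fails at once if a bystander (rack, glove box, dropper bottle, cassette) is lifted or moved by more than 15 mm (distance of any of rack, glove_box, dropper, cassette from where it was at the start of the episode above 0.015 m).
It also fails if it takes over 64 s, if anything falls off the work surface, if the arm or the gripper's body presses on something with over 40 N, if the wrist force passes 120 N, or if a joint passes its speed limit or range.

## Working session

There is one attempt and no reset: what is moved stays moved. The work goes in short steps, Python scripts to look and compute and a tool call to move; the robot and the scene stay as the last step left them, time stands still between calls to the robot, and variables do not carry over. Pictures are saved under pics/ and viewed, at most 10 in all, crops included, and the job is handed in when it is done.

Besides the shell and the picture viewer there is one more tool, called as name(argument=value, ...) on one line, values as JSON. carry_out: Moves the arm, as the interface text tells. Its arguments: {"type":"object","properties":{"moves":{"type":"array","items":{"type":"object","properties":{"jaw":{"type":"number"},"dx":{"type":"number"},"dy":{"type":"number"},"dz":{"type":"number"},"yaw":{"type":"number"}}}},"grip_force":{"type":"number"}},"required":["moves"]}

```bash
mkdir -p pics; python3 - <<'E'
from plant import *
import cv2,numpy as np
s=read_state();print(s['t'],s['tool_pos'],s['orientation'],s['opening'])
for n in('side','top'):
    cv2.imwrite(f'pics/{n}0.png',read_camera(n)[:,:,::-1]);m=camera_model(n);print(n,m)
E
```

```text
0.0 [0.1625969  0.57696324 0.21758097] [-4.30289521e-01 -3.11160305e+00  2.83399280e-03] 0.09294714656684931
side {'camera_matrix': array([[462.42993163,   0.        , 278.46589258],
       [  0.        , 462.42993163, 211.99091946],
       [  0.        ,   0.        ,   1.        ]]), 'view': array([[-0.9950063 , -0.09894705, -0.01311265,  0.59267017],
       [ 0.0668406 , -0.75811125,  0.64869073, -0.17745417],
       [-0.07412688,  0.64457491,  0.76093915, -1.39879668],
       [ 0.        ,  0.        ,  0.        ,  1.        ]])}
top {'camera_matrix': array([[540.22051766,   0.        , 280.7727424 ],
       [  0.        , 540.22051766, 209.13554445],
       [  0.        ,   0.        ,   1.        ]]), 'view': array([[ 2.80060061e-02, -9.99607726e-01,  2.39650727e-04,
         3.75007143e-05],
       [ 9.77660962e-01,  2.74410839e-02,  2.08389134e-01,
        -6.14360277e-01],
       [-2.08313965e-01, -5.60185021e-03,  9.78045966e-01,
        -1.54243541e+00],
       [ 0.00000000e+00,  0.00000000e+00,  0.00000000e+00,
         1.00000000e+00]])}
```

View pics/side0.png

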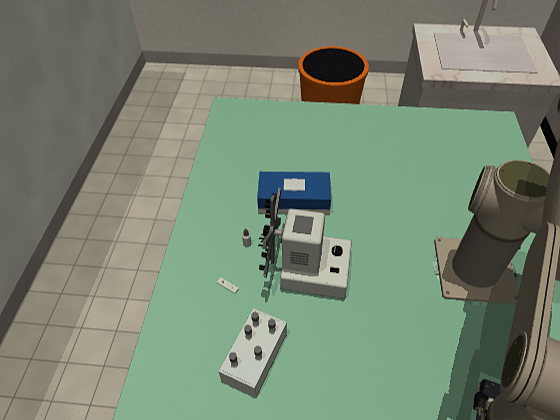

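View pics/top0.png

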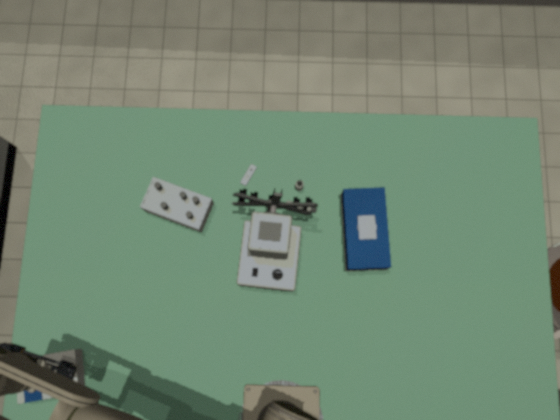

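```bash
cat > h.py <<'E'
from plant import *
import cv2,numpy as np
def proj(n,P,m=None):
    m=m or camera_model(n);P=np.atleast_2d(P);c=P@m['view'][:3,:3].T+m['view'][:3,3]
    K=m['camera_matrix'];d=np.c_[c[:,0],-c[:,1],-c[:,2]]
    if n=='wrist':
        r=np.hypot(d[:,0],d[:,1]);th=np.arctan2(r,d[:,2]);d=np.c_[d[:,:2]/r[:,None]*np.tan(th)[:,None]*0+d[:,:2]/r[:,None]*th[:,None],np.ones(len(d))]
    else: d=d/d[:,2:]
    return (d@K.T)[:,:2]
def ray(n,uv,m=None):
    m=m or camera_model(n);d=np.linalg.inv(m['camera_matrix'])@np.r_[uv,1]
    if n=='wrist':
        th=np.hypot(d[0],d[1]);d=np.r_[d[:2]/th*np.sin(th),np.cos(th)]
    R=m['view'][:3,:3];return -R.T@m['view'][:3,3],R.T@(d*[1,-1,-1])
def onz(n,uv,z,m=None):
    o,d=ray(n,uv,m);return o+d*(z-o[2])/d[2]
def onplane(n,uv,p,nrm,m=None):
    o,d=ray(n,uv,m);return o+d*((p-o)@nrm)/(d@nrm)
E
python3 - <<'E'
from h import *
a=cv2.imread('pics/side0.png');b=cv2.imread('pics/top0.png')
A=cv2.resize(a[180:310,220:355],None,fx=2.95,fy=4,interpolation=cv2.INTER_CUBIC)
B=cv2.resize(b[180:300,225:325],None,fx=4,fy=4,interpolation=cv2.INTER_CUBIC)
A=cv2.resize(a[180:310,220:320],None,fx=4,fy=4,interpolation=cv2.INTER_CUBIC)
B=cv2.copyMakeBorder(B,0,40,0,0,cv2.BORDER_CONSTANT)
cv2.imwrite('pics/crop0.png',np.hstack([A,B]))
hsv=cv2.cvtColor(b,cv2.COLOR_BGR2HSV)
w=((hsv[...,1]<45)&(hsv[...,2]>110)).astype(np.uint8)*255
w[:100]=0
n,l,st,c=cv2.connectedComponentsWithStats(w)
for i in range(1,n):
    if st[i,4]>30:
        print(st[i],c[i],cv2.minAreaRect(np.argwhere(l==i)[:,::-1].astype(np.float32)))
E
```

```text
[    0   100   560   243 14344] [257.25432236 154.86921361] ((279.49993896484375, 220.99998474121094), (558.9998779296875, 241.99996948242188), 0.0)
[240 164  17  22 190] [247.97894737 174.27894737] ((247.9044952392578, 174.2528076171875), (8.373983383178711, 23.21395492553711), 32.0053825378418)
[ 139  176   74   53 2056] [174.9790856  202.35992218] ((175.5233154296875, 202.43722534179688), (66.69110870361328, 34.95257568359375), 20.376434326171875)
[ 236  207   66   85 3630] [269.0768595  251.99586777] ((269.617919921875, 247.54164123535156), (59.95664596557617, 81.3295669555664), 6.4588165283203125)
[358 215  19  24 412] [366.60436893 226.67718447] ((367.0, 226.5), (18.0, 23.0), 0.0)
[553 329   7  61 292] [556.71575342 355.85616438] ((556.0, 359.0), (60.0, 6.0), 90.0)
[242 380  61  28 279] [271.53763441 385.86738351] ((269.065185546875, 387.3423156738281), (20.49835968017578, 63.244747161865234), 71.27420806884766)
[313 386  11  34 110] [318.82727273 405.27272727] ((317.8959655761719, 402.8236389160156), (33.52861022949219, 6.0822882652282715), 81.25383758544922)
[ 29 388  31  32 145] [ 47.11034483 398.68965517] ((46.920528411865234, 398.803955078125), (35.75877380371094, 19.770761489868164), 55.840309143066406)
[ 16 391   9  14  99] [ 19.95959596 397.71717172] ((19.82691764831543, 397.63458251953125), (12.159200668334961, 8.43299388885498), 78.69007110595703)
[  0 396   6  19  76] [  1.73684211 404.17105263] ((1.3199940919876099, 404.7599792480469), (4.808326244354248, 18.384777069091797), 8.13010311126709)
```

View pics/crop0.png

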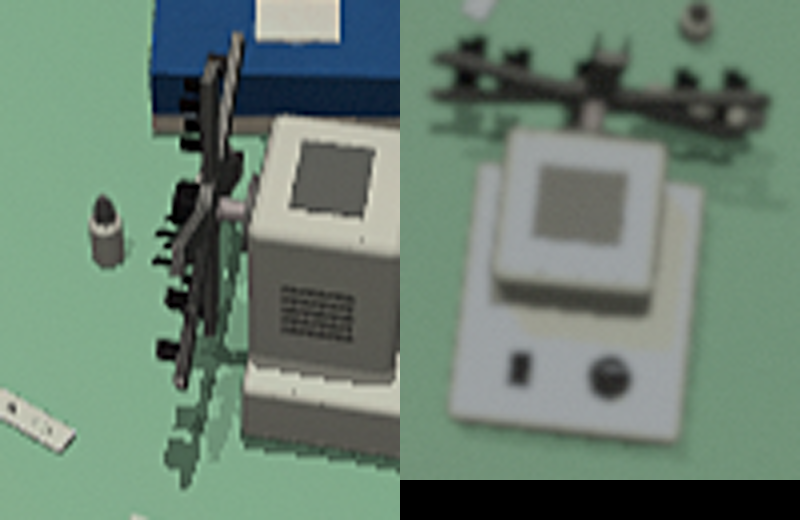

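```bash
python3 - <<'E'
from h import *
cr=lambda u,v:(225+u/4,180+v/4)
base=[onz('top',cr(*p),.07) for p in [(50,415),(280,440),(305,185),(85,165)]]
head=[onz('top',cr(*p),.215) for p in [(95,270),(250,290),(265,145),(110,128)]]
base=np.array(base);head=np.array(head);print(base.round(4));print(head.round(4))
for q in(base,head):
    f=(q[2]+q[3]-q[0]-q[1])[:2];s=(q[0]+q[3]-q[1]-q[2])[:2];print(np.hypot(*f)/2,np.hypot(*s)/2,np.arctan2(f[1],f[0]),np.arctan2(-s[0],s[1]),q.mean(0))
from scipy.optimize import least_squares
def model(p):
    x,y,a=p;f=np.array([np.cos(a),np.sin(a)]);l=np.array([-f[1],f[0]]);o=np.array([x,y])
    B=[o+f*i*.095+l*j*.085 for i,j in[(-1,1),(-1,-1),(1,-1),(1,1)]]
    return o,f,l,np.array(B)
r=least_squares(lambda p:(model(p)[3]-base[:,:2]).ravel(),[.45,.02,-.1]);print(r.x,r.fun*1e3)
o,f,l,_=model(r.x);hub=np.r_[o+f*.13,.165];print('hub',hub,'f',f)
L=np.r_[l,0]
for n in('top','side'):
    print(n,'hub',proj(n,hub))
    for d in range(0,360,30):
        e=hub+.128*(np.cos(np.radians(d))*L+np.sin(np.radians(d))*np.array([0,0,1]))
        u=proj(n,e)[0]; print(d,(u-[225,180])*4 +[400,0] if n=='top' else (u-[220,180])*4)
for n in('top','side'):
  m=camera_model(n);print(-m['view'][:3,:3].T@m['view'][:3,3])
print('dropper',onz('side',(220+107/4,180+265/4),0),'cass',onz('top',(248,174),0))
print('rack',onz('top',(175.5,202.4),.065),'glove',[onz('top',p,.075) for p in[(342,190),(386,188),(390,268),(346,268)]])
E
```

```text
[[ 0.3899  0.1357  0.07  ]
 [ 0.3767 -0.0303  0.07  ]
 [ 0.5632 -0.0445  0.07  ]
 [ 0.5736  0.118   0.07  ]]
[[ 0.4758  0.0983  0.215 ]
 [ 0.4654 -0.0047  0.215 ]
 [ 0.5634 -0.0122  0.215 ]
 [ 0.5721  0.0921  0.215 ]]
0.18580883321868327 0.1646672516638355 -0.08576742659274335 -0.0717854045980408 [0.47582175 0.04472695 0.07      ]
0.09740810332861592 0.10413298816152952 -0.07073742969278189 -0.09212241652765116 [0.51916791 0.04338353 0.215     ]
[ 0.47582175  0.04472695 -0.07958384] [-1.97471809  1.350387   -2.29806626 -2.16222906  0.59364648 -3.05654334
  3.67913787  3.86838541]
hub [0.60541028 0.03439197 0.165     ] f [ 0.99683488 -0.07949986]
top hub [[274.55604952 204.52895043]]
0 [416.18016458  78.90534837]
30 [432.65660967  60.04455488]
60 [498.1788336   50.68507121]
90 [596.01986049  54.7452389 ]
120 [694.69640606  71.34807627]
150 [762.24295145  94.75449817]
180 [780.95418058 117.39864083]
210 [751.08720105 133.26570744]
240 [685.00753141 139.25910627]
270 [600.09046357 134.8347625 ]
300 [514.85613342 121.24757733]
330 [447.77612954 101.19899569]
side hub [[273.01235026 231.98290725]]
0 [175.93516178 359.59065398]
30 [177.54723691 281.53633361]
60 [189.45191065 178.74555798]
90 [207.6863725   86.28652519]
120 [225.94409337  33.57344446]
150 [238.88807862  31.57500228]
180 [243.89056501  74.21706162]
210 [240.73599695 146.73348475]
240 [230.66833364 231.97914396]
270 [215.80244701 312.56987728]
300 [199.05932415 370.93820547]
330 [184.28923088 390.34337249]
[0.27932417 0.00825571 1.63659873]
[0.49788327 0.82574221 1.18728351]
dropper [ 0.6997819  -0.02879841  0.        ] cass [0.73780827 0.12368775 0.        ]
rack [0.62578037 0.33165969 0.065     ] glove [array([ 0.67528917, -0.16343827,  0.075     ]), array([ 0.68511286, -0.2945072 ,  0.075     ]), array([ 0.446995  , -0.30306247,  0.075     ]), array([ 0.44343224, -0.17600883,  0.075     ])]
```

carry_out(moves=[{"jaw": 0, "dz": -0.04, "yaw": 0.172}, {"dz": -0.05, "yaw": 0.172}, {"dz": -0.05, "yaw": 0.172}, {"dz": -0.04, "yaw": 0.172}, {"yaw": 0.172}, {"yaw": 0.172}, {"yaw": 0.172}, {"yaw": 0.1715}], grip_force=20)

```text
invalid input at $.moves[0]: expected keys jaw, dx, dy, dz, yaw
```

carry_out(moves=[{"jaw": 0, "dx": 0, "dy": 0, "dz": -0.04, "yaw": 0.172}, {"jaw": 0, "dx": 0, "dy": 0, "dz": -0.05, "yaw": 0.172}, {"jaw": 0, "dx": 0, "dy": 0, "dz": -0.05, "yaw": 0.172}, {"jaw": 0, "dx": 0, "dy": 0, "dz": -0.04, "yaw": 0.172}, {"jaw": 0, "dx": 0, "dy": 0, "dz": 0, "yaw": 0.172}, {"jaw": 0, "dx": 0, "dy": 0, "dz": 0, "yaw": 0.172}, {"jaw": 0, "dx": 0, "dy": 0, "dz": 0, "yaw": 0.172}, {"jaw": 0, "dx": 0, "dy": 0, "dz": 0, "yaw": 0.1715}], grip_force=20)

```text
t: 1.1
tool_pos: [0.1627, 0.5774, 0.398]
orientation: [2.314, 2.124, -0.002]
force: [-0.9, -0.3, 0.6]
opening: 0.0177
gripper_force: 0.0
```

carry_out(moves=[{"jaw": 0, "dx": -0.035, "dy": 0.03, "dz": 0, "yaw": 0}, {"jaw": 0, "dx": -0.035, "dy": 0.03, "dz": 0, "yaw": 0}, {"jaw": 0, "dx": -0.035, "dy": 0.03, "dz": 0, "yaw": 0}, {"jaw": 0, "dx": -0.035, "dy": 0.03, "dz": 0, "yaw": 0}, {"jaw": 0, "dx": -0.035, "dy": 0.03, "dz": 0, "yaw": 0}, {"jaw": 0, "dx": -0.035, "dy": 0.03, "dz": 0, "yaw": 0}, {"jaw": 0, "dx": -0.035, "dy": 0.03, "dz": 0, "yaw": 0}, {"jaw": 0, "dx": -0.035, "dy": 0.03, "dz": 0, "yaw": 0}])

```text
t: 2.1
tool_pos: [0.3803, 0.2779, 0.3983]
orientation: [-2.308, -2.131, 0.001]
force: [0.3, -0.1, 0.2]
opening: 0.0003
gripper_force: 0.0
```

carry_out(moves=[{"jaw": 0, "dx": -0.035, "dy": 0.03, "dz": 0, "yaw": 0}, {"jaw": 0, "dx": -0.035, "dy": 0.03, "dz": 0, "yaw": 0}, {"jaw": 0, "dx": -0.035, "dy": 0.03, "dz": 0, "yaw": 0}, {"jaw": 0, "dx": -0.035, "dy": 0.03, "dz": 0, "yaw": 0}, {"jaw": 0, "dx": -0.035, "dy": 0.03, "dz": 0, "yaw": 0}, {"jaw": 0, "dx": -0.035, "dy": 0.03, "dz": 0, "yaw": 0}, {"jaw": 0, "dx": -0.035, "dy": 0.03, "dz": 0, "yaw": 0}, {"jaw": 0, "dx": 0, "dy": 0, "dz": 0, "yaw": 0}])

```text
t: 3.1
tool_pos: [0.5705, 0.0157, 0.3967]
orientation: [-2.311, -2.126, 0.004]
force: [-0.6, 0.7, -0.5]
opening: 0.0001
gripper_force: 0.0
```

```bash
python3 - <<'E'
from h import *
s=read_state();print(s['t'],s['tool_pos'],s['orientation'],s['opening'],s['q'])
m=camera_model('wrist');im=read_camera('wrist')[:,:,::-1];cv2.imwrite('pics/w1.png',im)
np.save('w1v.npy',m['view']);print(m)
hub=np.array([.6054,.0344,.165])
for d in range(0,360,30):
    e=hub+.128*(np.cos(np.radians(d))*np.array([.0795,.9968,0])+np.sin(np.radians(d))*np.array([0,0,1]))
    print(d,proj('wrist',e,m).round())
E
```

```text
3.1 [0.57048017 0.01574156 0.39674066] [-2.31067938 -2.12602457  0.00375553] 7.754910910223549e-05 [-6.18626654e-02  5.31090547e-02  1.24900476e+00 -6.04016043e-04
  1.84232647e+00  2.11677869e-02]
{'camera_matrix': array([[325.1922621 ,   0.        , 276.90479925],
       [  0.        , 325.1922621 , 210.64500217],
       [  0.        ,   0.        ,   1.        ]]), 'view': array([[ 0.99655128, -0.08292897, -0.00288792, -0.5656639 ],
       [ 0.07987615,  0.96813166, -0.23736235,  0.00941372],
       [ 0.02248011,  0.23631308,  0.97141689, -0.57874041],
       [ 0.        ,  0.        ,  0.        ,  1.        ]])}
0 [[305.  65.]]
30 [[310.  69.]]
60 [[316. 110.]]
90 [[317. 185.]]
120 [[313. 249.]]
150 [[308. 274.]]
180 [[303. 265.]]
210 [[300. 238.]]
240 [[299. 201.]]
270 [[298. 160.]]
300 [[299. 120.]]
330 [[301.  86.]]
```

View pics/w1.png

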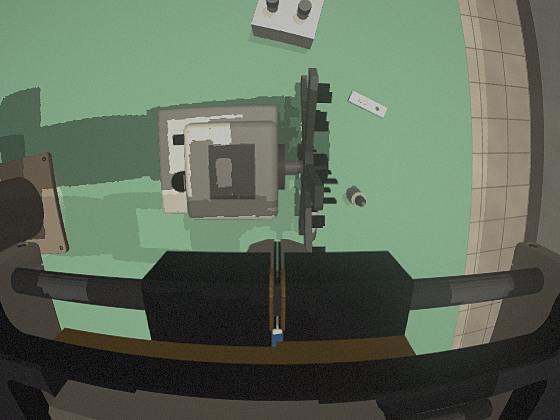

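```bash
python3 - <<'E'
from h import *
im=cv2.imread('pics/w1.png')
cv2.imwrite('pics/w1c.png',cv2.resize(im[60:255,270:350],None,fx=3*2,fy=3,interpolation=cv2.INTER_CUBIC))
E
```

```text
(no output)
```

View pics/w1c.png

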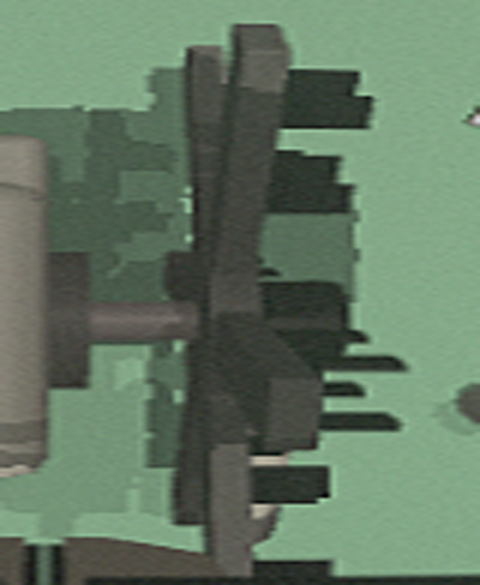

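carry_out(moves=[{"jaw": 0, "dx": -0.018, "dy": 0.017, "dz": 0, "yaw": 0}, {"jaw": 0, "dx": -0.018, "dy": 0.016, "dz": 0, "yaw": 0}, {"jaw": 0, "dx": 0, "dy": 0, "dz": 0.03, "yaw": 0}, {"jaw": 0, "dx": 0, "dy": 0, "dz": 0.04, "yaw": 0}, {"jaw": 0, "dx": 0, "dy": 0, "dz": 0.04, "yaw": 0}, {"jaw": 0, "dx": 0, "dy": 0, "dz": 0.03, "yaw": 0}, {"jaw": 0, "dx": 0, "dy": 0, "dz": 0.01, "yaw": 0}, {"jaw": 0, "dx": 0, "dy": 0, "dz": 0, "yaw": 0}])

```text
t: 4.15
tool_pos: [0.5994, -0.0193, 0.2489]
orientation: [-2.307, -2.132, 0.0]
force: [-0.3, 0.4, -0.1]
opening: 0.0007
gripper_force: 0.0
```

```bash
cat > st.py <<'E'
from h import *
def rel():
    s=read_state();d=np.array(s['tool_pos'])-[.6054,.0344,.165]
    l=np.array([.0795,.9968,0]);f=np.array([.9968,-.0795,0])
    print('t',s['t'],'lat %.4f f %.4f z %.4f'%(d@l,d@f,d[2]),'F',np.round([np.dot(s['force'],l),np.dot(s['force'],f),s['force'][2]],2))
    return d@l,d[2]
def pt(a,r=.09):
    a=np.radians(a);o=.011+.0075*np.sin(a);return r*np.cos(a)-o*np.sin(a),r*np.sin(a)+o*np.cos(a)
def table(angles):
    p=rel()
    for a in angles:
        q=pt(a);print(a,'dx %.4f dz %.4f'%(q[0]-p[0],-(q[1]-p[1])));p=q
E
python3 -c "
from st import *
table(list(np.arange(100,29,-5)))"
```

```text
t 4.15 lat -0.0540 f -0.0017 z 0.0839 F [ 0.38 -0.28 -0.11]
100 dx 0.0203 dz -0.0016
95 dx 0.0075 dz -0.0026
90 dx 0.0077 dz -0.0020
85 dx 0.0079 dz -0.0013
80 dx 0.0081 dz -0.0006
75 dx 0.0081 dz 0.0002
70 dx 0.0082 dz 0.0009
65 dx 0.0081 dz 0.0017
60 dx 0.0079 dz 0.0024
55 dx 0.0077 dz 0.0031
50 dx 0.0074 dz 0.0038
45 dx 0.0071 dz 0.0045
40 dx 0.0067 dz 0.0052
35 dx 0.0062 dz 0.0058
30 dx 0.0056 dz 0.0064
```

carry_out(moves=[{"jaw": 0, "dx": 0.01, "dy": 0, "dz": -0.001, "yaw": 0}, {"jaw": 0, "dx": 0.01, "dy": 0, "dz": -0.001, "yaw": 0}, {"jaw": 0, "dx": 0.0075, "dy": 0, "dz": -0.0025, "yaw": 0}, {"jaw": 0, "dx": 0.0077, "dy": 0, "dz": -0.002, "yaw": 0}, {"jaw": 0, "dx": 0.008, "dy": 0, "dz": -0.0013, "yaw": 0}, {"jaw": 0, "dx": 0.008, "dy": 0, "dz": -0.0006, "yaw": 0}, {"jaw": 0, "dx": 0.008, "dy": 0, "dz": 0.0002, "yaw": 0}, {"jaw": 0, "dx": 0, "dy": 0, "dz": 0, "yaw": 0}])

```text
t: 5.15
tool_pos: [0.6044, 0.0398, 0.2569]
orientation: [-2.307, -2.132, -0.001]
force: [-0.1, -0.6, 0.0]
opening: 0.0006
gripper_force: 0.0
```

```bash
python3 -c "
from st import *
table([70,65,60,55,50,45,40,35])
cv2.imwrite('pics/w2.png',read_camera('wrist')[:,:,::-1])
a=read_camera('side')[:,:,::-1][160:310,215:345];cv2.imwrite('pics/s2.png',a)
cv2.imwrite('pics/s2c.png',cv2.resize(a,None,fx=4,fy=4,interpolation=cv2.INTER_CUBIC))"
```

```text
t 5.15 lat 0.0053 f -0.0014 z 0.0919 F [-0.62 -0.08  0.03]
70 dx 0.0085 dz 0.0011
65 dx 0.0081 dz 0.0017
60 dx 0.0079 dz 0.0024
55 dx 0.0077 dz 0.0031
50 dx 0.0074 dz 0.0038
45 dx 0.0071 dz 0.0045
40 dx 0.0067 dz 0.0052
35 dx 0.0062 dz 0.0058
```

View pics/s2c.png

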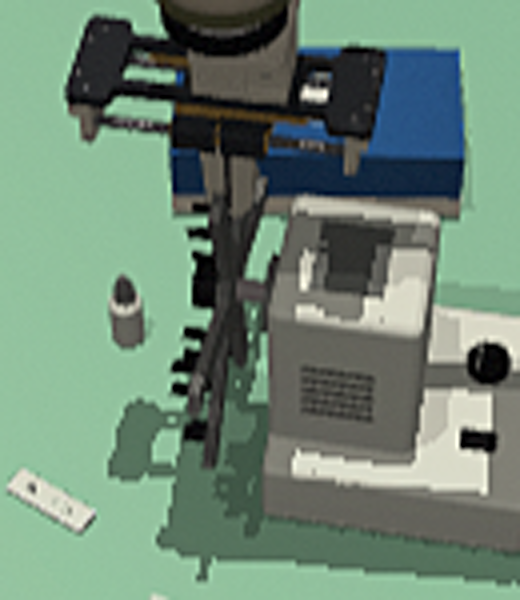

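carry_out(moves=[{"jaw": 0, "dx": 0.0085, "dy": 0, "dz": 0.001, "yaw": 0}, {"jaw": 0, "dx": 0.008, "dy": 0, "dz": 0.0017, "yaw": 0}, {"jaw": 0, "dx": 0.008, "dy": 0, "dz": 0.0024, "yaw": 0}, {"jaw": 0, "dx": 0.0077, "dy": 0, "dz": 0.003, "yaw": 0}, {"jaw": 0, "dx": 0.0074, "dy": 0, "dz": 0.0038, "yaw": 0}, {"jaw": 0, "dx": 0.007, "dy": 0, "dz": 0.0045, "yaw": 0}, {"jaw": 0, "dx": 0.0067, "dy": 0, "dz": 0.005, "yaw": 0}, {"jaw": 0, "dx": 0.005, "dy": 0, "dz": 0.005, "yaw": 0}])

```text
t: 6.25
tool_pos: [0.6091, 0.0976, 0.2301]
orientation: [-2.308, -2.132, -0.0]
force: [-0.3, -1.3, 0.8]
opening: 0.0003
gripper_force: 0.9
```

carry_out(moves=[{"jaw": 0, "dx": 0, "dy": 0, "dz": 0, "yaw": 0}, {"jaw": 0, "dx": 0, "dy": 0, "dz": -0.03, "yaw": 0}, {"jaw": 0, "dx": 0, "dy": 0, "dz": -0.05, "yaw": 0}, {"jaw": 0, "dx": 0, "dy": 0, "dz": -0.05, "yaw": 0}, {"jaw": 0, "dx": 0, "dy": -0.04, "dz": -0.04, "yaw": 0}, {"jaw": 0, "dx": 0, "dy": -0.04, "dz": -0.02, "yaw": 0}, {"jaw": 0, "dx": 0, "dy": -0.02, "dz": 0, "yaw": 0}, {"jaw": 0, "dx": 0, "dy": 0, "dz": 0, "yaw": 0}])

```text
t: 7.25
tool_pos: [0.5088, 0.1054, 0.4219]
orientation: [2.306, 2.131, 0.004]
force: [0.4, -0.9, 0.3]
opening: 0.0004
gripper_force: 0.0
```

```bash
python3 - <<'E'
from st import *
rel()
m=camera_model('wrist');im=read_camera('wrist')[:,:,::-1];np.savez('w3',**m)
hub=np.array([.6054,.0344,.165])
u=[]
for d in range(0,360,15):
    e=hub+.128*(np.cos(np.radians(d))*np.array([.0795,.9968,0])+np.sin(np.radians(d))*np.array([0,0,1]))
    u.append(proj('wrist',e,m)[0]);print(d,u[-1].round())
u=np.array(u);a=np.maximum(u.min(0).astype(int)-20,0);b=u.max(0).astype(int)+25
c=im[a[1]:b[1],a[0]:b[0]];k=min(590/c.shape[0],790/c.shape[1]);print(a,k)
cv2.imwrite('pics/w3c.png',cv2.resize(c,None,fx=k,fy=k,interpolation=cv2.INTER_CUBIC))
E
```

```text
t 7.25 lat 0.0630 f -0.1019 z 0.2569 F [-0.87  0.49  0.35]
0 [354. 135.]
15 [361. 139.]
30 [367. 150.]
45 [373. 171.]
60 [378. 199.]
75 [379. 232.]
90 [377. 265.]
105 [373. 291.]
120 [366. 310.]
135 [360. 320.]
150 [354. 322.]
165 [348. 318.]
180 [344. 309.]
195 [340. 296.]
210 [337. 281.]
225 [336. 263.]
240 [334. 245.]
255 [334. 226.]
270 [334. 207.]
285 [336. 189.]
300 [338. 173.]
315 [340. 158.]
330 [344. 146.]
345 [349. 138.]
[314 114] 2.532188841201717
```

View pics/w3c.png

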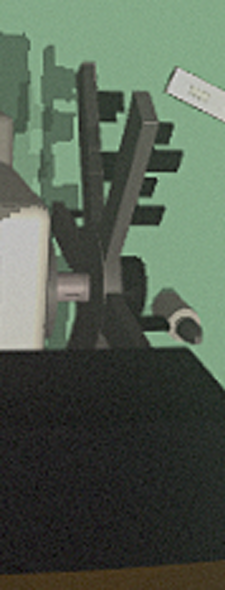

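carry_out(moves=[{"jaw": 0, "dx": -0.03, "dy": 0, "dz": 0, "yaw": 0}, {"jaw": 0, "dx": -0.045, "dy": 0.03, "dz": 0, "yaw": 0}, {"jaw": 0, "dx": -0.042, "dy": 0.04, "dz": 0, "yaw": 0}, {"jaw": 0, "dx": 0, "dy": 0.031, "dz": 0.02, "yaw": 0}, {"jaw": 0, "dx": 0, "dy": 0, "dz": 0.05, "yaw": 0}, {"jaw": 0, "dx": 0, "dy": 0, "dz": 0.05, "yaw": 0}, {"jaw": 0, "dx": 0, "dy": 0, "dz": 0.04, "yaw": 0}, {"jaw": 0, "dx": 0, "dy": 0, "dz": 0.013, "yaw": 0}])

```text
t: 8.3
tool_pos: [0.5993, -0.0197, 0.2428]
orientation: [-2.304, -2.127, 0.007]
force: [-1.2, 1.1, 0.6]
opening: 0.0007
gripper_force: 0.0
```

```bash
python3 -c "
from st import *
table([100,95,90,85,80,75,70,65,60,55,50,45,40,35,31])"
```

```text
t 8.3 lat -0.0545 f -0.0018 z 0.0778 F [ 1.   -1.32  0.63]
100 dx 0.0207 dz -0.0076
95 dx 0.0075 dz -0.0026
90 dx 0.0077 dz -0.0020
85 dx 0.0079 dz -0.0013
80 dx 0.0081 dz -0.0006
75 dx 0.0081 dz 0.0002
70 dx 0.0082 dz 0.0009
65 dx 0.0081 dz 0.0017
60 dx 0.0079 dz 0.0024
55 dx 0.0077 dz 0.0031
50 dx 0.0074 dz 0.0038
45 dx 0.0071 dz 0.0045
40 dx 0.0067 dz 0.0052
35 dx 0.0062 dz 0.0058
31 dx 0.0045 dz 0.0051
```

carry_out(moves=[{"jaw": 0, "dx": 0.01, "dy": 0, "dz": -0.004, "yaw": 0}, {"jaw": 0, "dx": 0.01, "dy": 0, "dz": -0.003, "yaw": 0}, {"jaw": 0, "dx": 0.0075, "dy": 0, "dz": -0.0025, "yaw": 0}, {"jaw": 0, "dx": 0.0077, "dy": 0, "dz": -0.002, "yaw": 0}, {"jaw": 0, "dx": 0.008, "dy": 0, "dz": -0.0013, "yaw": 0}, {"jaw": 0, "dx": 0.008, "dy": 0, "dz": -0.0006, "yaw": 0}, {"jaw": 0, "dx": 0.008, "dy": 0, "dz": 0.0002, "yaw": 0}, {"jaw": 0, "dx": 0.008, "dy": 0, "dz": 0.001, "yaw": 0}])

```text
t: 9.3
tool_pos: [0.606, 0.0478, 0.2594]
orientation: [-2.308, -2.131, 0.0]
force: [1.4, -2.7, 0.1]
opening: 0.0004
gripper_force: 0.9
```

```bash
python3 -c "
from st import *
table([65,60,55,50,45,40,36,33])"
```

```text
t 9.3 lat 0.0134 f -0.0004 z 0.0944 F [-2.57  1.65  0.06]
65 dx 0.0085 dz 0.0053
60 dx 0.0079 dz 0.0024
55 dx 0.0077 dz 0.0031
50 dx 0.0074 dz 0.0038
45 dx 0.0071 dz 0.0045
40 dx 0.0067 dz 0.0052
36 dx 0.0050 dz 0.0046
33 dx 0.0035 dz 0.0037
```

carry_out(moves=[{"jaw": 0, "dx": 0.0085, "dy": 0, "dz": 0.004, "yaw": 0}, {"jaw": 0, "dx": 0.008, "dy": 0, "dz": 0.0035, "yaw": 0}, {"jaw": 0, "dx": 0.0077, "dy": 0, "dz": 0.0033, "yaw": 0}, {"jaw": 0, "dx": 0.0074, "dy": 0, "dz": 0.0038, "yaw": 0}, {"jaw": 0, "dx": 0.007, "dy": 0, "dz": 0.0045, "yaw": 0}, {"jaw": 0, "dx": 0.0067, "dy": 0, "dz": 0.005, "yaw": 0}, {"jaw": 0, "dx": 0.005, "dy": 0, "dz": 0.0045, "yaw": 0}, {"jaw": 0, "dx": 0, "dy": 0, "dz": 0, "yaw": 0}])

```text
t: 10.3
tool_pos: [0.6097, 0.0981, 0.2303]
orientation: [-2.306, -2.131, 0.001]
force: [-0.7, 0.1, -0.3]
opening: 0.0002
gripper_force: 0.0
```

```bash
python3 - <<'E'
from st import *
rel()
for n in('side','top'):
    im=read_camera(n)[:,:,::-1];cv2.imwrite(f'pics/{n}4.png',im)
hub=np.array([.6054,.0344,.165]);f=np.array([.9968,-.0795,0])
a=cv2.imread('pics/side4.png')[170:290,220:330];b=cv2.imread('pics/top4.png')[150:270,225:325]
c=lambda x:cv2.resize(x,None,fx=3.8,fy=5,interpolation=cv2.INTER_CUBIC)
c=lambda x:cv2.resize(x,None,fx=3.75,fy=3.75,interpolation=cv2.INTER_CUBIC)
cv2.imwrite('pics/c4.png',np.hstack([c(a),c(b)]))
E
```

```text
t 10.3 lat 0.0638 f -0.0007 z 0.0653 F [ 0.07 -0.72 -0.29]
```

View pics/c4.png

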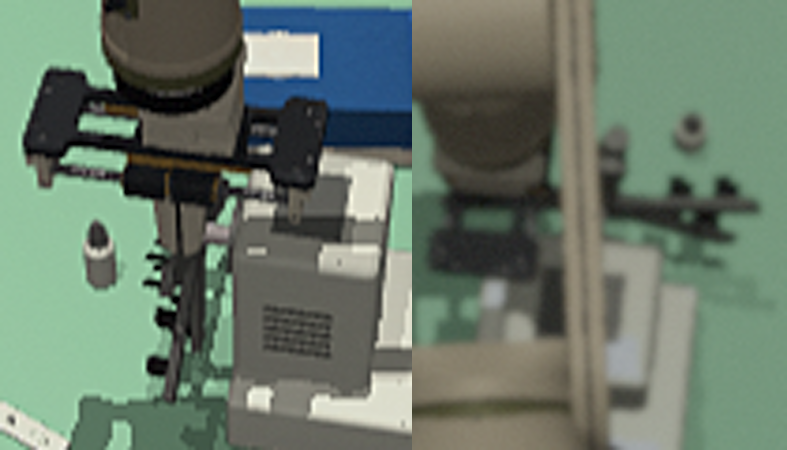

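```bash
python3 - <<'E'
from st import *
hub=np.array([.6054,.0344,.165]);f=np.array([.9968,-.0795,0]);l=np.array([.0795,.9968,0])
im=cv2.imread('pics/top4.png');cv2.imwrite('pics/cap.png',im)
for d in(105,100,95,90,85):
    a=np.radians(d);e=hub+.0145*f+.148*(np.cos(a)*l+np.sin(a)*np.array([0,0,1]))
    e2=hub+.128*(np.cos(a+np.pi/3)*l+np.sin(a+np.pi/3)*np.array([0,0,1]))
    e3=hub+.128*(np.cos(a+2*np.pi/3)*l+np.sin(a+2*np.pi/3)*np.array([0,0,1]))
    print(d,[((proj('top',x)[0]-[225,150])*3.75+[412,0]).round() for x in(e,e2,e3)])
E
```

```text
105 [array([654., 144.]), array([766., 212.]), array([713., 241.])]
100 [array([636., 141.]), array([763., 209.]), array([723., 240.])]
95 [array([617., 138.]), array([758., 205.]), array([733., 239.])]
90 [array([598., 136.]), array([752., 201.]), array([741., 237.])]
85 [array([579., 134.]), array([744., 198.]), array([749., 236.])]
```

carry_out(moves=[{"jaw": 0, "dx": 0.003, "dy": 0, "dz": 0.003, "yaw": 0}, {"jaw": 0, "dx": 0.0025, "dy": 0, "dz": 0.003, "yaw": 0}, {"jaw": 0, "dx": 0, "dy": 0, "dz": 0, "yaw": 0}, {"jaw": 0, "dx": 0, "dy": 0, "dz": 0, "yaw": 0}, {"jaw": 0, "dx": 0, "dy": 0, "dz": -0.03, "yaw": 0}, {"jaw": 0, "dx": 0.04, "dy": 0, "dz": -0.04, "yaw": 0}, {"jaw": 0, "dx": 0.05, "dy": 0, "dz": -0.04, "yaw": 0}, {"jaw": 0, "dx": 0.05, "dy": 0, "dz": -0.04, "yaw": 0}])

```text
t: 11.4
tool_pos: [0.6213, 0.2412, 0.3746]
orientation: [2.309, 2.131, 0.0]
force: [0.5, 0.3, 0.5]
opening: 0.0005
gripper_force: 0.0
```

carry_out(moves=[{"jaw": 0, "dx": 0.05, "dy": -0.02, "dz": -0.02, "yaw": 0}, {"jaw": 0, "dx": 0.05, "dy": -0.02, "dz": 0, "yaw": 0}, {"jaw": 0, "dx": 0.05, "dy": -0.03, "dz": 0, "yaw": 0}, {"jaw": 0, "dx": 0.05, "dy": -0.04, "dz": 0, "yaw": 0}, {"jaw": 0, "dx": 0.04, "dy": -0.04, "dz": 0, "yaw": 0}, {"jaw": 0, "dx": 0.02, "dy": -0.04, "dz": 0, "yaw": 0}, {"jaw": 0, "dx": 0, "dy": -0.02, "dz": 0, "yaw": 0}, {"jaw": 0, "dx": 0, "dy": 0, "dz": 0, "yaw": 0}])

```text
t: 12.4
tool_pos: [0.4322, 0.5154, 0.3936]
orientation: [-2.305, -2.134, -0.001]
force: [0.8, 0.2, 0.0]
opening: 0.0002
gripper_force: 0.0
```

```bash
python3 - <<'E'
from st import *
rel()
for n in('top','wrist','side'): cv2.imwrite(f'pics/{n}5.png',read_camera(n)[:,:,::-1])
b=cv2.imread('pics/top5.png')[170:270,225:325];a=cv2.imread('pics/side5.png')[160:290,240:300]
A=cv2.resize(a,None,fx=4.615,fy=4.615,interpolation=cv2.INTER_CUBIC)
B=cv2.resize(b,None,fx=5,fy=5,interpolation=cv2.INTER_CUBIC)
h=max(len(A),len(B));p=lambda x:cv2.copyMakeBorder(x,0,h-len(x),0,0,cv2.BORDER_CONSTANT)
cv2.imwrite('pics/c5.png',np.hstack([p(B),p(A)]));print(A.shape)
hub=np.array([.6054,.0344,.165]);f=np.array([.9968,-.0795,0]);l=np.array([.0795,.9968,0])
P=lambda d,r,o=0:hub+o*f+r*(np.cos(np.radians(d))*l+np.sin(np.radians(d))*np.array([0,0,1]))
for d in(100,95,90,85,80):
    print(d,[((proj('top',x)[0]-[225,170])*5).round() for x in(P(d,.148,.0145),P(d+60,.128),P(d+120,.128),P(d-60,.128),P(d-120,.128))],[((proj('side',x)[0]-[240,160])*4.615+[500,0]).round() for x in(P(d,.148,.0145),P(d,.042,.0145))])
E
```

```text
t 12.4 lat 0.4657 f -0.2108 z 0.2286 F [0.31 0.76 0.04]
(600, 277, 3)
100 [array([298.,  88.]), array([468., 178.]), array([415., 221.]), array([ 62., 120.]), array([ 41., 167.])] [array([630., 134.]), array([629., 277.])]
95 [array([273.,  84.]), array([461., 173.]), array([428., 219.]), array([ 50., 122.]), array([ 50., 172.])] [array([625., 149.]), array([628., 281.])]
90 [array([248.,  81.]), array([453., 168.]), array([439., 217.]), array([ 41., 125.]), array([ 60., 177.])] [array([621., 165.]), array([627., 285.])]
85 [array([222.,  79.]), array([443., 163.]), array([449., 214.]), array([ 33., 128.]), array([ 71., 181.])] [array([616., 182.]), array([626., 290.])]
80 [array([197.,  77.]), array([431., 158.]), array([457., 211.]), array([ 27., 132.]), array([ 84., 185.])] [array([612., 202.]), array([624., 295.])]
```

View pics/c5.png

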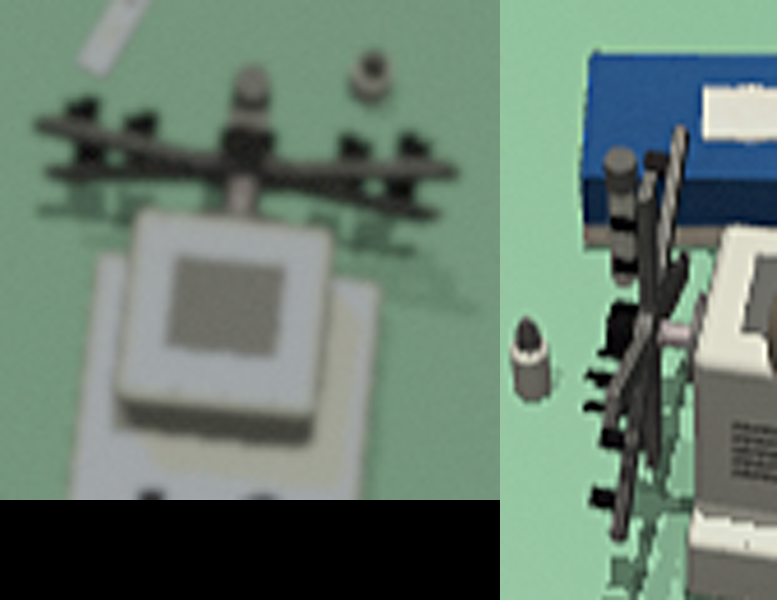

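```bash
python3 -c "
from plant import *
print(close_job())"
```

```text
the job is handed in; nothing more can be done
None
```

The tube stands at the top of the wheel, cap uppermost and about 1.5° off vertical by my camera estimate (limit 5°). The arm was clear of everything when I handed the job in at about 12.5 s; no verdict came back.

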